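Move a tool battery from its storage holder to the charger

ROBOT

A 6-joint arm with a two-finger parallel gripper is mounted at the origin on a cart in front of the work surface, level with it; the furniture and walls round the work are solid. World frame = base frame: x ahead of the robot, y to its left, z up, the work surface at z = 0. Lengths are in mm, angles in rad, forces in N, time in s.
With the tool pointing down it reaches from about 275 to 1000 mm from the base axis. Payload 8.4 kg.
Tool frame: the origin (TCP) lies between the finger pads; the fingertips stand r.finger_overhang ahead of it and the grasp point (between the pads) is the TCP (r.finger_overhang is the distance from the TCP to the fingertips, in mm); z points along the fingers, y is the line along which they close (so a half turn about z gives the same grasp; the last joint's range is limited). The gripper opens to 85 mm and grips with 20 to 120 N. Pads are 22 mm wide; open, the fingers measure 114 mm over their backs; the gripper's body (76 mm by 85 mm) begins 54 mm behind the grasp point. The pads swing forward as they close: fully open they stand 13 mm farther back than shut.
Start: joints at [-0.002, 0.353, 1.633, -0, 1.155, -0.002], TCP at [625.002, -0, 250.281] pointing down, gripper open.
Joint ranges: [-2.63, 2.63], [-0.92, 2.1], [0.06, 2.66], [-1.3, 4.44], [0, 2.69], [-3.02, 3.02]. Speed limits (rad/s): [2.22, 2.22, 2.79, 3.14, 3.14, 3.14].

INTERFACE

Orientations are given as [roll, pitch, yaw] about the fixed x, y, z axes, in that order (R = Rz(yaw) Ry(pitch) Rx(roll)).
In Python, from rig import r, cams, sign_off gives the robot as it stands.
- The arm moves only by the shell command python3 -m crank 'ROWS' [FORCE]. ROWS is JSON, a list of rows, each a list of 7 numbers: the shift along the tool's x, y, z in m, then the turn, a rotation vector about the tool's x, y, z in rad, then the closure, from 0 (fully open) to 1 (shut). In form: [[dx, dy, dz, ax, ay, az, gripper], ...]. A call has 1 to 5 rows; each row is the pose to reach, as a shift and turn from the pose commanded when the call began, along the tool's axes at that moment; what a row does not reach only later rows make up. A row lasts 1/10 s, in which the tool goes at most 50 mm and 8.59 degrees, less where a joint would pass 70% of its speed; a pose out of reach is approached as far as the arm can. A call with a gripper value outside its range is refused whole. The fingers move at their own pace and stop on an object; FORCE is the grip in N (left out, the last holds). Time passes only in rows, so rows that repeat a pose let the fingers close. It gives the time, the measured TCP pose, the force, the opening and the grip force at its end, in the units of the state.
- r.sense(): the state, without advancing time (a new reading comes with each control period).
- cams.grab_frame(name): name is "scene" or "side" or "wrist"; returns a dict with "image" (480x640x3 uint8, red, green, blue), "fx", "fy", "cx", "cy" (pixels), "position" and "orientation" of the camera in the world. Camera axes: x right, y down, z forward; pixel columns grow to the right and rows downward; lengths in mm; the calibration is good to about 2 mm. A picture is of the moment at which its call begins. There is no depth.
- sign_off(): hands the job in; it is judged then, once.
The state is a dict: "clock": time; "qpos": joint angles; "qvel": joint speeds; "joint_efforts": joint torques, N m; "eef_pos": TCP position; "tcp_rot": TCP orientation; "contact_force": force on the tool from outside, world axes, zero at the start; "wrist_torque": the same for the moment, N m; "opening": opening from 0.0 (shut) to 1.0 (fully open); "grasp_force": force on a finger pad.
Only numpy, scipy, OpenCV 4.12 (cv2) and the standard library are available. Lean on these libraries where they do the work, as an engineer would, in place of code of your own. Each camera call takes 0.05 s, during which the arm holds its last target. There are 200 camera calls.

TASK

Take the tool battery out of the grey storage holder: squeeze its red spring tab in while you lift it free, without forcing it against the catch or crushing the tab. Then put it into the empty black charger the same way round and push it gently down against the sprung terminals until it clicks in fully home, and let go. Leave the other things on the bench where they are.

Things in the scene. Friction and masses are not known exactly. Their poses are not given: they have to be found in the camera images.
- pack: The tool battery: upright black block with an orange band, 60 x 48 x 110 mm (x, y, z), 0.36 to 0.54 kg. Origin at the centre of its underside, z up. It starts latched in the holder, axes parallel to the holder's. Its +y face carries the red spring tab, its -y face a grey rubber grip pad at the same height. Only the tab's barb holds it: at home the barb lies 1 mm under the socket's steel catch
- pack_grip (a point): point on the battery's centre line, 88 mm above its underside, level with the middle of the tab's finger pad: the height to pinch at, across the battery's y axis. Across the pinch the battery measures 55.5 mm with the tab out and 49.5 mm with it pressed fully in. Both grip pads are rubber and do not slip
- tab_face (a point): middle of the outer face of the tab's finger pad (26 mm wide, 24 mm high), at y = +31 mm in the battery's frame when out; it slides inward along -y by 6 mm at most. The spring takes 4 N to start, 11 N fully in. The barb is free of the catch after 3 mm of press if the battery stands central in its socket, after 4.5 mm if it leans to the tab side
- tab: the red sliding tab with its barb; its origin coincides with the battery's when out and slides along the battery's -y. A squeeze of 14 to 18 N is right; more than 30 N on the tab cracks it
- holder: grey storage holder, fixed: 110 x 110 x 6 mm steel base, socket walls to 51 mm, flared mouth to 58 mm above the bench. Origin on the bench under the socket's centre. Socket floor 6 mm up, 63 x 51 mm inside (1.5 mm clearance each side), steel catch on the +y wall. More than 25 N between battery and holder, pulling or sideways, breaks it
- charger: black charger, fixed: base 150 x 112 x 6 mm, socket walls to 65 mm, flared mouth to 71 mm, 63 x 51 mm inside, behind it at +x a box 50 mm high with vents, a green and a red lamp. Origin on the bench under the socket's centre. The battery goes in with its axes parallel to the charger's (tab to +y). The socket's bed (floor, steel catch, terminals) is set to an unknown depth: floor 8 to 20 mm above the bench
- terminals (a joint): how far the charger's sprung terminals are pressed into the bed: 0 free, standing 5 mm above the bed; 0.005 m fully in. They push up with 7 to 9 N, more than the battery's weight, so an unlatched battery rides up; clicked in, its underside is 1 mm above the bed. The barb, sloped below, snaps past the catch when the battery is pushed down with 6 to 15 N; over 45 N breaks it
- drill: teal drill lying on its side, 220 x 270 x 74 mm, bystander
- cutters: blue-handled pliers lying flat, 181 x 58 x 12 mm, bystander
- marker: black and red marker, 14 x 140 x 14 mm, bystander
- screws: small blue tray with screws, 50 x 76 x 30 mm, bystander
- hex_key: hex key, 31 x 78 x 6 mm, bystander
- bits: wooden block with upright bits, 26 x 70 x 69 mm, bystander
Things that resemble listed ones, but are neither listed nor needed, are in the scene too. Leave any brown or white look-alike of the pack alone.

How it is judged (in metres and radians):
On the way:
1. the battery is lifted upright and clear of the holder, in the gripper (z of pack in the frame of holder above 0.06 m and contact force between the fingers and pack above 3 N and angle between pack's own z axis and vertical below 0.3 rad), for 0.2 s.
At the end, for the whole second after the job is handed in: the battery rests in the charger, clicked in: within 4 mm of the socket centre, underside under 23.5 mm above the bench, terminals pressed in over 2.5 mm, upright within 0.06 rad, square within 0.08 rad, tab sprung out to within 1.5 mm of its stop (horizontal distance between pack and charger below 0.004 m and z of pack in the frame of charger below 0.0235 m and value of joint terminals above 0.0025 m and angle between pack's own z axis and vertical below 0.06 rad and angle between the y axis of pack and the y axis of charger, either way round below 0.08 rad and y of tab_face in the frame of pack above 0.0295 m and linear speed of pack below 0.02 m/s); the robot touches nothing.
It fails at once if the battery is pulled, pushed or wedged against the holder with more than 25 N (contact force between pack and holder above 25 N).
It fails at once if the tab is squeezed with more than 30 N (contact force between the fingers and tab above 30 N).
It fails at once if the battery is pressed against the charger with more than 45 N (contact force between pack and charger above 45 N).
It fails at once if a bystander is moved by more than 30 mm (distance of any of drill, cutters, marker, screws, hex_key, bits from where it was at the start of the episode above 0.03 m).
It also fails if it takes over 45 s, if anything falls off the work surface, if the arm or the gripper's body presses on something with over 40 N, if the wrist force passes 120 N, or if a joint passes its speed limit or range.

## Working session

There is one attempt and no reset: what is moved stays moved. The work goes in short steps, Python scripts to look and compute and a shell command to move; the robot and the scene stay as the last step left them, time stands still between calls to the robot, and variables do not carry over. Pictures are saved under pics/ and viewed, at most 10 in all, crops included, and the job is handed in when it is done.

```bash
mkdir -p pics; ls
python3 - <<'E'
from rig import r,cams
import cv2
for n in("scene","side"):
    f=cams.grab_frame(n);cv2.imwrite(f"pics/{n}0.png",f["image"][:,:,::-1])
    print(n,{k:v for k,v in f.items() if k!="image"})
print(r.sense(),r.finger_overhang)
E
```

```text
pics
scene {'fx': 563.8466350496703, 'fy': 563.8466350496703, 'cx': 313.03528309697515, 'cy': 234.31139069785314, 'position': array([-337.77206212, -586.30665617, 1332.81343655]), 'orientation': array([-2.42706588e+00, -2.29960547e-03, -9.64595934e-01])}
side {'fx': 513.9377863048734, 'fy': 513.9377863048734, 'cx': 326.21702771247277, 'cy': 245.36653452065013, 'position': array([ 104.18489381, 1273.50168725, 1142.89896682]), 'orientation': array([-2.25621601,  0.01447221, -2.81870268])}
{'clock': 0.1, 'qpos': array([-2.39737058e-03,  3.53569806e-01,  1.63402175e+00,  1.85068286e-05,
        1.15522095e+00, -2.38249707e-03]), 'qvel': array([-0.00015408, -0.00135334, -0.00173031, -0.00031046, -0.00119565,
        0.00125534]), 'joint_efforts': array([ 4.27485766e-04, -6.06356549e+01, -3.42817569e+01, -7.40920814e-05,
        3.91241178e-03, -4.99377973e-05]), 'eef_pos': array([6.24611808e+02, 8.05624142e-03, 2.49658688e+02]), 'tcp_rot': array([-3.14037285e+00, -1.98287144e-05,  1.57077396e+00]), 'contact_force': array([-0.17595984, -0.47377653, -0.51891102]), 'wrist_torque': array([-0.03944284,  0.02551825,  0.00881843]), 'grasp_force': 0.0, 'opening': 1.0037902587411558} 19.0
```

View pics/scene0.png

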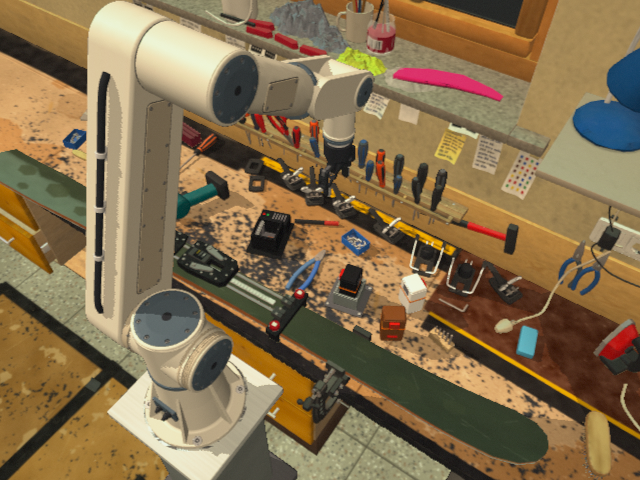

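View pics/side0.png

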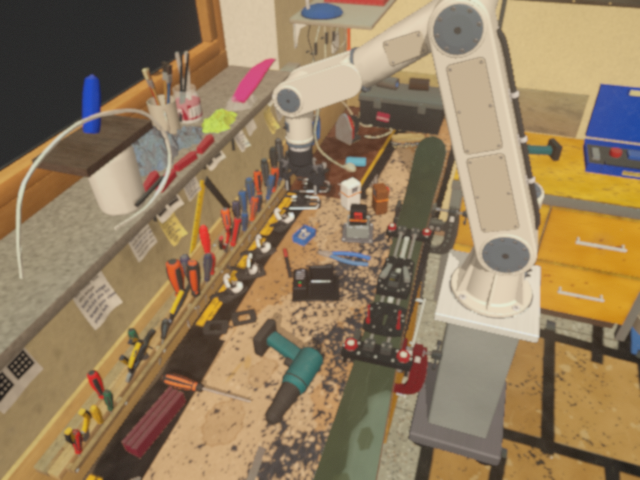

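Scene: the pack in the holder is at about (349,285) and the charger at about (270,232). Side: the pack is at (357,222) and the charger at (316,283). The white and brown look-alikes stand next to the pack.

```bash
cat > h.py <<'E'
import numpy as np, cv2
from scipy.spatial.transform import Rotation as R
from rig import r,cams
def ray(f,uv):
    d=np.array([(uv[0]-f["cx"])/f["fx"],(uv[1]-f["cy"])/f["fy"],1.])
    return np.array(f["position"]),R.from_euler('xyz',f["orientation"]).as_matrix()@d
def onz(f,uv,z):
    p,d=ray(f,uv);return p+d*(z-p[2])/d[2]
def tri(a,ua,b,ub):
    p,d=ray(a,ua);q,e=ray(b,ub)
    s=np.linalg.lstsq(np.c_[d,-e],q-p,rcond=None)[0]
    return (p+s[0]*d+q+s[1]*e)/2, np.linalg.norm(p+s[0]*d-q-s[1]*e)
def proj(f,P):
    c=R.from_euler('xyz',f["orientation"]).as_matrix().T@(np.array(P)-f["position"])
    return c[0]/c[2]*f["fx"]+f["cx"],c[1]/c[2]*f["fy"]+f["cy"]
E
python3 - <<'E'
from h import *
s=cams.grab_frame("scene");d=cams.grab_frame("side")
print(tri(s,(349,285),d,(357,222)),onz(s,(349,275),110),onz(d,(357,212),110),onz(s,(270,232),40),onz(d,(316,283),40))
a=s["image"][200:330,230:430];b=d["image"][180:310,270:470]
o=np.vstack([cv2.resize(x,None,fx=2.25*1,fy=2.25,interpolation=cv2.INTER_CUBIC) for x in(a,b)])
o=np.hstack([cv2.resize(x,(400,260),interpolation=cv2.INTER_CUBIC) for x in(a,b)])
cv2.imwrite("pics/c1.png",o[:,:,::-1])
E
```

```text
(array([ 480.39054867, -144.59191911,   51.54910145]), np.float64(0.5756962483082904)) [ 471.452415  -146.9697205  110.       ] [ 475.69662935 -123.85733139  110.        ] [518.30514045 163.05042125  40.        ] [518.98181115 184.37806767  40.        ]
```

View pics/c1.png

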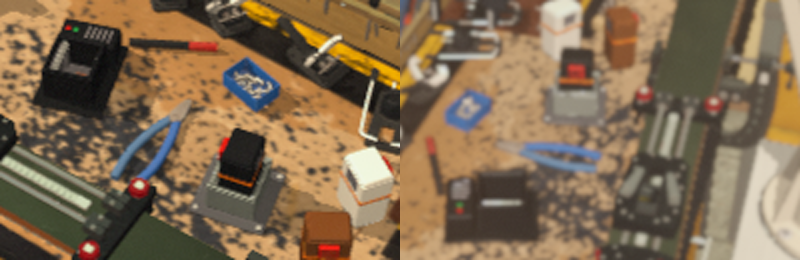

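```bash
python3 -m crank '[[-0.03,-0.03,-0.015,0,0,0.149,0],[-0.06,-0.06,-0.03,0,0,0.298,0],[-0.09,-0.09,-0.045,0,0,0.447,0],[-0.12,-0.12,-0.06,0,0,0.596,0],[-0.14,-0.15,-0.07,0,0,0.745,0]]'
python3 -m crank '[[0,0,0,0,0,0.149,0],[0,0,0,0,0,0.298,0],[0,0,0,0,0,0.447,0],[0,0,0,0,0,0.596,0],[0,0,0,0,0,0.745,0]]'
python3 -m crank '[[0,0,0,0,0,0.08,0],[0,0,0,0,0,0.08,0]]'
python3 - <<'E'
from h import *
f=cams.grab_frame("wrist");cv2.imwrite("pics/w1.png",f["image"][:,:,::-1])
s=r.sense();print(s["eef_pos"],s["tcp_rot"],s["qpos"],s["clock"],s["contact_force"],f["position"],f["orientation"],f["fx"])
E
```

```text
clock: 0.7
eef_pos: [473.9, -141.5, 321.2]
tcp_rot: [3.14, -0.0, 0.819]
contact_force: [0.6, -0.6, -0.1]
opening: 1.002
grasp_force: 0.0
clock: 1.2
eef_pos: [474.8, -140.0, 320.2]
tcp_rot: [-3.142, 0.0, 0.075]
contact_force: [-0.1, 0.0, 0.5]
opening: 0.998
grasp_force: 0.0
clock: 1.4
eef_pos: [474.9, -140.0, 320.2]
tcp_rot: [-3.142, 0.0, -0.0]
contact_force: [-0.4, 0.2, 0.1]
opening: 1.0
grasp_force: 0.0
[ 474.86805808 -139.956321    320.17481853] [-3.14154624e+00  2.68487246e-04  2.78212635e-03] [-2.89620339e-01  8.25580430e-02  1.81996032e+00 -3.48425604e-05
  1.23934476e+00  1.27840521e+00] 1.45 [-0.04440504 -0.26056607  0.44579122] [ 554.94159808 -140.97285925  444.31553598] [ 2.81883515e+00  6.27879181e-04 -1.57006905e+00] 377.81958524129993
```

View pics/w1.png

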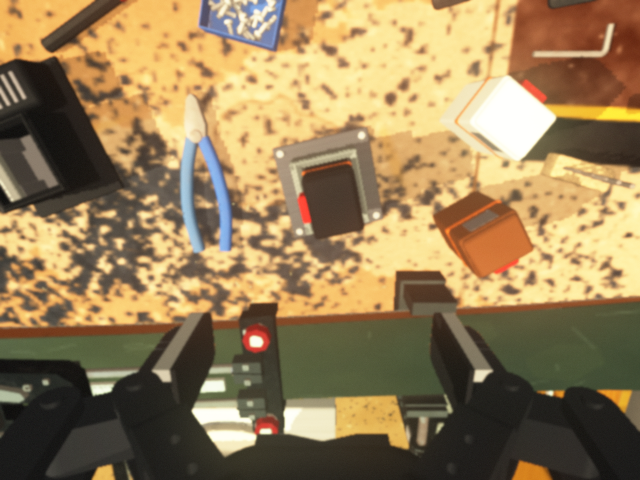

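Wrist view: the pack top is at about (332,200) with its red tab on the left (+y). The holder screws are at (280,155), (362,135), (376,215) and (299,231), giving a yaw of about +0.2. The charger is at far left, at a different yaw.

Run:
```python
from h import *
f=cams.grab_frame("wrist");im=f["image"]
g=cv2.cvtColor(im,cv2.COLOR_RGB2GRAY).astype(float)
P=[]
for u,v in[(280,155),(362,135),(376,215),(299,231)]:
    w=g[v-5:v+6,u-5:u+6];m=np.clip(w-np.percentile(w,75),0,None);Y,X=np.mgrid[v-5:v+6,u-5:u+6]
    c=((m*X).sum()/m.sum(),(m*Y).sum()/m.sum());P.append(onz(f,c,7)[:2]);print(c,P[-1])
P=np.array(P);d=(P[0]+P[3]-P[1]-P[2]);print("center",P.mean(0),"yaw from y axis",np.arctan2(-d[0],d[1]))
d=P[0]+P[1]-P[2]-P[3];print("yaw x",np.arctan2(d[1],d[0]))
hsv=cv2.cvtColor(im,cv2.COLOR_RGB2HSV)
red=cv2.inRange(hsv,(0,150,80),(8,255,255))|cv2.inRange(hsv,(172,150,80),(180,255,255))
red[:, :290]=0;red[:,320:]=0;red[:180]=0;red[240:]=0
y,x=np.nonzero(red);print("tab px",x.min(),x.max(),y.min(),y.max(),onz(f,(x.mean(),y.mean()),94))
k=cv2.inRange(g[150:245,290:375],0,45).astype(np.uint8)
cs,_=cv2.findContours(k,cv2.RETR_EXTERNAL,cv2.CHAIN_APPROX_SIMPLE);c=max(cs,key=cv2.contourArea)
b=cv2.boxPoints(cv2.minAreaRect(c))+[290,150];print(b);print([onz(f,q,116)[:2].round(1) for q in b])
```

```text
(np.float64(279.4878787878788), np.float64(153.6727272727273)) [511.68682374 -92.50672573]
(np.float64(361.1757925072046), np.float64(134.9827089337176)) [ 532.48175625 -184.38401372]
(np.float64(375.7092819614711), np.float64(214.9492119089317)) [ 440.44202762 -205.11579482]
(np.float64(298.8736413043478), np.float64(231.2798913043478)) [ 419.67662798 -113.05406171]
center [ 476.0718089 -148.765149 ] yaw from y axis 0.22221491449970154
yaw x 0.22063109987321503
tab px 298 311 193 222 [ 469.46317866 -123.97341824   94.        ]Traceback (most recent call last):
  File "<stdin>", line 15, in <module>
ValueError: max() iterable argument is empty
```

```bash
python3 -m crank '[[0.0012,0.0088,0.04,0,0,-0.11,0],[0.0012,0.0088,0.08,0,0,-0.2215,0],[0.0012,0.0088,0.12,0,0,-0.2215,0],[0.0012,0.0088,0.16,0,0,-0.2215,0],[0.0012,0.0088,0.16,0,0,-0.2215,0]]' 20
python3 - <<'E'
from h import *
f=cams.grab_frame("wrist");cv2.imwrite("pics/w2.png",f["image"][:,:,::-1])
s=r.sense();print(s["eef_pos"],s["tcp_rot"])
# expected pixel of tab face and -y face corners at pack top/grip heights
c,sn=np.cos(.2215),np.sin(.2215)
for q in[(-30,24,116),(30,24,116),(30,-24,116),(-30,-24,116),(0,31,94)]:
    print(q,np.round(proj(f,[476.1+c*q[0]-sn*q[1],-148.8+sn*q[0]+c*q[1],q[2]]),1))
E
```

```text
clock: 2.0
eef_pos: [472.9, -147.8, 156.1]
tcp_rot: [-3.137, 0.008, 0.224]
contact_force: [-0.3, 0.2, -0.2]
opening: 1.003
grasp_force: 0.0
[ 474.64027472 -148.28782797  158.75689593] [-3.13896617  0.0044481   0.22385632]
(-30, 24, 116) [276.4 337.4]
(30, 24, 116) [271.7 222.6]
(30, -24, 116) [378.3 223.2]
(-30, -24, 116) [372. 338.]
(0, 31, 94) [266.2 265.2]
```

View pics/w2.png

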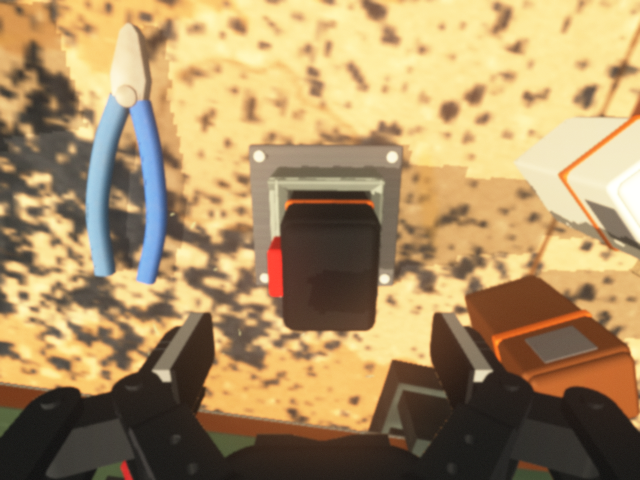

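The view confirms the alignment. The pack top spans u 283–378 and v 222–330, with the tab on the left at (275,267). The brown pack's corner is near (467,290), so I'll check clearance to the right finger while refining.

Run:
```python
from h import *
f=cams.grab_frame("wrist");im=f["image"]
g=cv2.cvtColor(im,cv2.COLOR_RGB2GRAY).astype(float)
s=r.sense();print(s["eef_pos"],s["tcp_rot"],f["position"])
P=[]
for u,v in[(260,156),(392,156),(384,279),(264,279)]:
    w=g[v-7:v+8,u-7:u+8];m=np.clip(w-np.percentile(w,80),0,None);Y,X=np.mgrid[v-7:v+8,u-7:u+8]
    P.append(onz(f,((m*X).sum()/m.sum(),(m*Y).sum()/m.sum()),7)[:2])
P=np.array(P);print(P,"c",P.mean(0))
d=P[0]-P[1];print(np.arctan2(-d[0],d[1]))
# dark extents of top on several rows
for v in(260,280,300):
    row=im[v,265:400].astype(int);print(v,[265+i for i in range(1,135) if np.abs(row[i]-row[i-1]).sum()>60])
c,sn=np.cos(.2215),np.sin(.2215)
print("pack left/right at z116 local:")
for v in(280,300):
  for u in(282.5,378.5):
    p=onz(f,(u,v),114)[:2]-[476.1,-148.8];print(u,v,c*p[0]+sn*p[1],-sn*p[0]+c*p[1])
for q in[(467,290),(500,330)]:
    p=onz(f,q,100)[:2]-[476.1,-148.8];print(c*p[0]+sn*p[1],-sn*p[0]+c*p[1])
```

```text
[ 476.19023022 -148.78890915  160.63816743] [-3.14092712e+00  1.16058865e-03  2.23494082e-01] [ 553.26137989 -131.43878861  282.53849205]
[[ 511.75497399  -92.26379663]
 [ 532.28015833 -184.5106213 ]
 [ 440.07038722 -205.40169297]
 [ 419.54540137 -112.65887168]] c [ 475.91273023 -148.70874564]
0.21893638211136388
260 [266, 267, 280, 281, 376, 393]
280 [267, 268, 281, 282, 375, 376, 377, 378, 387, 388]
300 [373, 374, 375]
pack left/right at z116 local:
282.5 280 1.2011311420223327 19.562446724155485
378.5 280 1.4311485428447774 -27.332518498338686
282.5 300 -9.710127143928943 19.89157020435858
378.5 300 -9.465237411241905 -27.892651155653553
-10.628600807180984 -77.07775876692799
-35.0190166887385 -98.42968305281002
```

```bash
python3 -m crank '[[0,0.0027,0.025,0,0,0,0],[0,0.0027,0.05,0,0,0,0],[0,0.0027,0.067,0,0,0,0.1],[0,0.0027,0.067,0,0,0,0.2],[0,0.0027,0.067,0,0,0,0.25]]' 20
python3 -m crank '[[0,0,0,0,0,0,0.27],[0,0,0,0,0,0,0.28],[0,0,0,0,0,0,0.29],[0,0,0,0,0,0,0.29]]' 20
```

```text
clock: 2.6
eef_pos: [478.0, -151.7, 95.2]
tcp_rot: [3.141, -0.002, 0.223]
contact_force: [-0.8, 1.1, -0.6]
opening: 0.752
grasp_force: 0.5
clock: 3.0
eef_pos: [477.3, -151.4, 93.9]
tcp_rot: [3.141, -0.001, 0.222]
contact_force: [0.8, 3.5, 3.9]
opening: 0.711
grasp_force: 1.8
```

```bash
python3 -m crank '[[0,-0.001,0,0,0,0,0.29],[0,-0.002,0,0,0,0,0.29],[0,-0.002,0,0,0,0,0.29]]' 20
python3 - <<'E'
from h import *
f=cams.grab_frame("wrist");cv2.imwrite("pics/w3.png",f["image"][:,:,::-1]);s=r.sense();print(s["contact_force"],s["wrist_torque"],s["grasp_force"])
E
```

```text
clock: 3.3
eef_pos: [476.2, -149.6, 93.1]
tcp_rot: [3.141, 0.0, 0.223]
contact_force: [0.4, -0.8, 0.1]
opening: 0.709
grasp_force: 0.0
[-0.132415   -0.77697409  0.88264313] [ 0.02693348 -0.05524242 -0.04737978] 0.0
```

View pics/w3.png

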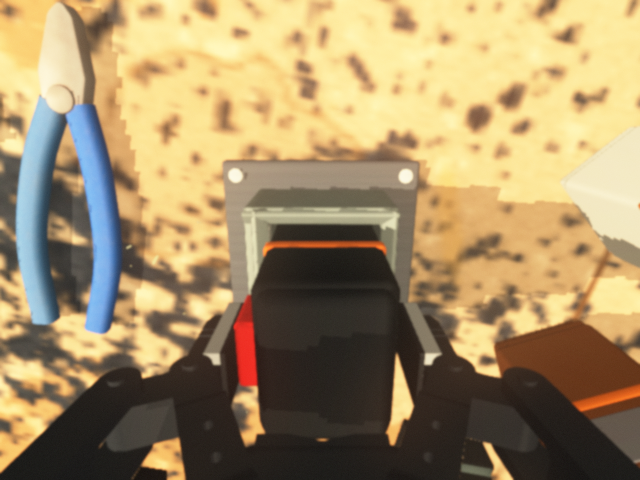

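The pads now sit on either side of the pack, left pad at (235,340) by the red tab and right pad at (400,340), with no contact. Closing gently.

```bash
python3 -m crank '[[0,0,0,0,0,0,0.31],[0,0,0,0,0,0,0.33],[0,0,0,0,0,0,0.345],[0,0,0,0,0,0,0.355],[0,0,0,0,0,0,0.355]]' 20
python3 -m crank '[[0,0,0,0,0,0,0.365],[0,0,0,0,0,0,0.375],[0,0,0,0,0,0,0.385],[0,0,0,0,0,0,0.385]]' 20
```

```text
clock: 3.85
eef_pos: [476.2, -149.4, 93.3]
tcp_rot: [-3.141, 0.0, 0.222]
contact_force: [-0.8, 4.1, 3.8]
opening: 0.648
grasp_force: 3.2
clock: 4.25
eef_pos: [476.4, -149.6, 93.4]
tcp_rot: [3.141, 0.0, 0.222]
contact_force: [-2.9, 2.0, 5.4]
opening: 0.618
grasp_force: 6.1
```

```bash
python3 -m crank '[[0,0,-0.0003,0,0,0,0.395],[0,0,-0.0006,0,0,0,0.405],[0,0,-0.0008,0,0,0,0.415],[0,0,-0.001,0,0,0,0.425],[0,0,-0.001,0,0,0,0.425]]' 20
python3 -m crank '[[0,0,0,0,0,0,0.425],[0,0,0,0,0,0,0.425]]' 20
```

```text
clock: 4.75
eef_pos: [476.3, -149.5, 94.0]
tcp_rot: [-3.141, 0.0, 0.222]
contact_force: [0.2, -1.1, -3.6]
opening: 0.577
grasp_force: 11.0
clock: 4.95
eef_pos: [476.2, -149.4, 94.1]
tcp_rot: [-3.141, 0.0, 0.222]
contact_force: [0.2, 0.0, -4.9]
opening: 0.578
grasp_force: 11.0
```

```bash
python3 -m crank '[[0,0,0,0,0,0,0.44],[0,0,0,0,0,0,0.44],[0,0,-0.002,0,0,0,0.44],[0,0,-0.004,0,0,0,0.44],[0,0,-0.004,0,0,0,0.44]]' 20
```

```text
clock: 5.45
eef_pos: [476.4, -149.5, 98.6]
tcp_rot: [3.142, -0.0, 0.222]
contact_force: [0.7, -0.9, -5.3]
opening: 0.569
grasp_force: 22.4
```

```bash
python3 -m crank '[[0,0,-0.003,0,0,0,0.434],[0,0,-0.008,0,0,0,0.434],[0,0,-0.015,0,0,0,0.434],[0,0,-0.025,0,0,0,0.434],[0,0,-0.035,0,0,0,0.434]]' 20
python3 -m crank '[[0,0,-0.02,0,0,0,0.434],[0,0,-0.05,0,0,0,0.434],[0,0,-0.08,0,0,0,0.434],[0,0,-0.1,0,0,0,0.434],[0,0,-0.1,0,0,0,0.434]]' 20
```

```text
clock: 5.95
eef_pos: [476.3, -149.4, 134.3]
tcp_rot: [-3.141, -0.0, 0.222]
contact_force: [-0.5, 0.2, -5.1]
opening: 0.566
grasp_force: 22.2
clock: 6.45
eef_pos: [477.9, -149.7, 236.7]
tcp_rot: [3.139, -0.005, 0.222]
contact_force: [0.5, -0.2, -5.6]
opening: 0.567
grasp_force: 22.2
```

```bash
python3 -m crank '[[0.004,-0.03,-0.03,0,0,0,0.434],[0.008,-0.07,-0.066,0,0,-0.05,0.434],[0.013,-0.11,-0.066,0,0,-0.1,0.434],[0.018,-0.15,-0.066,0,0,-0.15,0.434],[0.022,-0.19,-0.066,0,0,-0.2,0.434]]' 20
python3 -m crank '[[-0.003,-0.04,0,0,0,-0.03,0.434],[-0.004,-0.07,0,0,0,-0.03,0.434],[-0.006,-0.096,0,0,0,-0.03,0.434],[-0.006,-0.096,0,0,0,-0.03,0.434],[-0.006,-0.096,0,0,0,-0.03,0.434]]' 20
python3 - <<'E'
from h import *
f=cams.grab_frame("wrist");cv2.imwrite("pics/w4.png",f["image"][:,:,::-1])
import pickle;pickle.dump(f,open("w4.pkl","wb"));s=r.sense();print(s["eef_pos"],s["tcp_rot"],f["position"],f["orientation"])
E
```

```text
clock: 6.95
eef_pos: [454.9, 42.3, 298.6]
tcp_rot: [-3.141, 0.001, 0.424]
contact_force: [1.1, 0.4, -5.9]
opening: 0.566
grasp_force: 22.2
clock: 7.45
eef_pos: [410.3, 126.1, 298.5]
tcp_rot: [-3.141, 0.001, 0.454]
contact_force: [-0.1, -0.6, -4.7]
opening: 0.562
grasp_force: 22.2
[410.74701456 125.6273286  298.6378283 ] [3.14155221e+00 1.05681330e-03 4.53065247e-01] [482.28436884 160.77607782 422.52745206] [ 2.81809467e+00  1.10352628e-03 -1.11570109e+00]
```

View pics/w4.png

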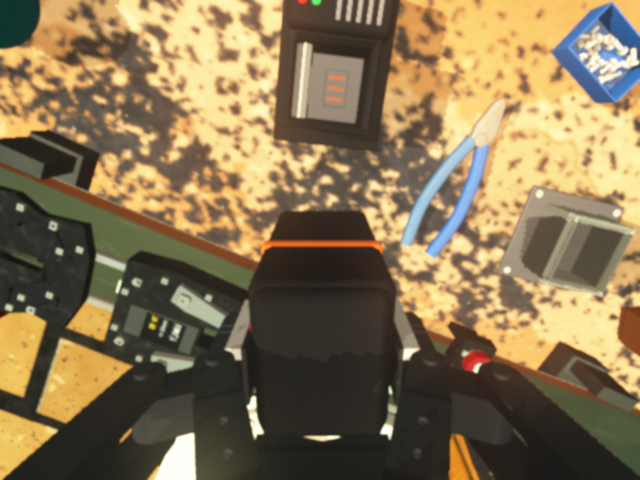

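The charger socket opening is at about (330,85), its base front edge runs from (275,137) to (380,149), and the pack hangs at (320,320). I'll turn to match and take a closer view.

```bash
python3 -m crank '[[0.015,0,0.03,0,0,0.05,0.434],[0.03,0,0.06,0,0,0.105,0.434],[0.03,0,0.06,0,0,0.105,0.434],[0.03,0,0.06,0,0,0.105,0.434]]' 20
python3 - <<'E'
from h import *
f=cams.grab_frame("wrist");im=f["image"]
import pickle;pickle.dump(f,open("w5.pkl","wb"));s=r.sense();print(s["eef_pos"],s["tcp_rot"],f["position"],f["orientation"])
c=im[0:200,220:420].astype(float);c=np.clip(255*(c/255)**.5,0,255).astype(np.uint8)
cv2.imwrite("pics/w5.png",cv2.resize(c,None,fx=3,fy=3,interpolation=cv2.INTER_CUBIC)[:,:,::-1])
E
```

```text
clock: 7.9
eef_pos: [437.8, 138.1, 238.8]
tcp_rot: [3.142, 0.003, 0.348]
contact_force: [-0.9, 0.7, -4.3]
opening: 0.57
grasp_force: 22.2
[438.13576588 138.26943007 239.71832429] [3.14150504e+00 6.63721979e-04 3.47590468e-01] [513.24556231 164.86376778 362.76823476] [ 2.81665940e+00  8.94326402e-04 -1.22222513e+00]
```

View pics/w5.png

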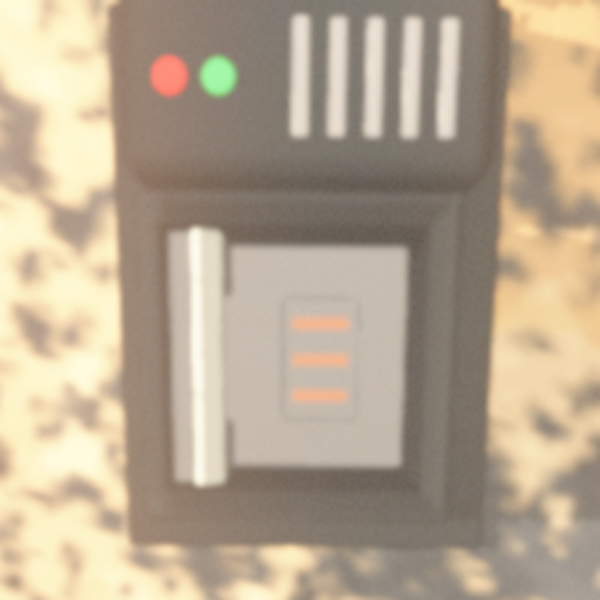

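Charger crop, full-image pixels: base sides at u≈264 and 383 (v≈181), front edge at v≈181. The visible floor spans u≈297–355 and v≈82–156, with the steel catch on the left (+y). The axes look parallel to the tool.

Run:
```python
from h import *
import pickle
f=pickle.load(open("w5.pkl","rb"));s=r.sense();print(f["cx"],f["cy"])
T=s["eef_pos"];y=s["tcp_rot"][2];M=np.array([[np.cos(y),np.sin(y)],[-np.sin(y),np.cos(y)]])
L=lambda u,v,z:(M@(onz(f,(220+u/3,v/3),z)[:2]-T[:2])).round(1)
print("cam",M@(f["position"][:2]-T[:2]))
for n,p in dict(baseL=(132,540,6),baseR=(488,540,6),baseL0=(132,540,0),baseR0=(488,540,0),floorBR65=(408,245,65),floorFR65=(400,467,65),frontin65=(320,467,65),frontin20=(320,467,20),backin65=(320,245,65),backin14=(320,245,14),bevBR71=(460,195,71),bevFR71=(440,510,71),catchFL=(200,487,65),catchBL=(205,228,65),term=(320,360,17),leftup=(118,200,6),rightup=(500,200,6)).items(): print(n,L(*p))
```

```text
321.9134846972578 239.95414204927025
cam [79.67686458 -0.58100727]
baseL [19.3 54.5]
baseR [ 19.4 -57.8]
baseL0 [18.3 55.4]
baseR0 [ 18.4 -58.7]
floorBR65 [101.1 -25.1]
floorFR65 [ 48.2 -24.6]
frontin65 [48.2 -4. ]
frontin20 [43.4 -4.5]
backin65 [101.1  -3.8]
backin14 [104.8  -4.3]
bevBR71 [111.6 -36.5]
bevFR71 [ 38.  -34.7]
catchFL [43.  27.1]
catchBL [104.9  24.1]
term [73.6 -4.4]
leftup [117.3  53.8]
rightup [117.4 -56.1]
```

```bash
python3 -m crank '[[0.03,-0.001,0,0,0,0,0.434],[0.06,0.004,0,0,0,-0.004,0.434],[0.074,0.004,0.02,0,0,-0.004,0.434],[0.074,0.004,0.05,0,0,-0.004,0.434],[0.074,0.004,0.07,0,0,-0.004,0.434]]' 20
python3 -m crank '[[0,0,0,0,0,0,0.434],[0,0,0,0,0,0,0.434]]' 20
python3 - <<'E'
from h import *
o=[]
for n,c in(("wrist",None),("side",(316,270)),("scene",(275,225))):
    f=cams.grab_frame(n);im=f["image"]
    if c: im=cv2.resize(im[c[1]-45:c[1]+45,c[0]-45:c[0]+45],(240,240),interpolation=cv2.INTER_CUBIC);o.append(im)
    else: w=im
a=(255*(np.hstack([w,np.vstack(o)[:480]])/255.)**.6).astype(np.uint8)
cv2.imwrite("pics/w6.png",cv2.resize(a,(800,436))[:,:,::-1])
E
```

```text
clock: 8.45
eef_pos: [509.5, 160.0, 169.4]
tcp_rot: [3.141, -0.001, 0.352]
contact_force: [-1.5, 0.3, -6.2]
opening: 0.566
grasp_force: 22.2
clock: 8.65
eef_pos: [509.5, 160.2, 170.7]
tcp_rot: [3.142, -0.001, 0.351]
contact_force: [0.5, 0.4, -5.0]
opening: 0.566
grasp_force: 22.2
```

View pics/w6.png

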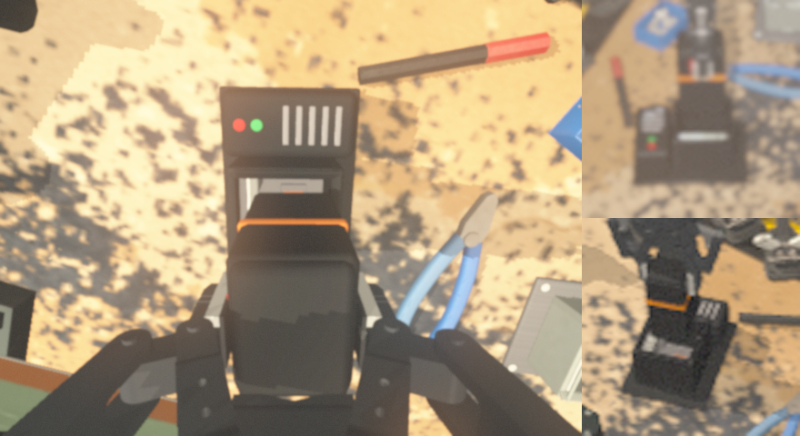

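The picture shows the pack square above the socket, its band centred on the charger within a few mm. Descending with force checks.

```bash
python3 -m crank '[[0,0,0.008,0,0,0,0.434],[0,0,0.012,0,0,0,0.434],[0,0,0.015,0,0,0,0.434],[0,0,0.015,0,0,0,0.434]]' 20
python3 -m crank '[[0,0,0.002,0,0,0,0.434],[0,0,0.004,0,0,0,0.434],[0,0,0.006,0,0,0,0.434],[0,0,0.006,0,0,0,0.434]]' 20
```

```text
clock: 9.2
eef_pos: [508.6, 160.2, 153.7]
tcp_rot: [-3.142, 0.001, 0.351]
contact_force: [-0.1, 0.1, -4.9]
opening: 0.566
grasp_force: 22.2
clock: 9.6
eef_pos: [508.9, 160.3, 148.0]
tcp_rot: [-3.142, 0.001, 0.351]
contact_force: [0.5, -0.4, -6.1]
opening: 0.567
grasp_force: 22.2
```

```bash
python3 -m crank '[[0,0,0.004,0,0,0,0.434],[0,0,0.008,0,0,0,0.434],[0,0,0.012,0,0,0,0.434],[0,0,0.012,0,0,0,0.434]]' 20
python3 -m crank '[[0,0,0.004,0,0,0,0.434],[0,0,0.008,0,0,0,0.434],[0,0,0.01,0,0,0,0.434],[0,0,0.01,0,0,0,0.434]]' 20
```

```text
clock: 10.0
eef_pos: [508.6, 160.2, 135.5]
tcp_rot: [-3.142, 0.001, 0.351]
contact_force: [0.0, -0.5, -5.7]
opening: 0.564
grasp_force: 22.2
clock: 10.4
eef_pos: [508.8, 160.3, 125.9]
tcp_rot: [-3.142, 0.001, 0.351]
contact_force: [-0.1, -0.4, -5.1]
opening: 0.569
grasp_force: 22.2
```

```bash
python3 -m crank '[[0,0,0.004,0,0,0,0.434],[0,0,0.008,0,0,0,0.434],[0,0,0.011,0,0,0,0.434],[0,0,0.011,0,0,0,0.434]]' 20
python3 -m crank '[[0,0,0.001,0,0,0,0.434],[0,0,0.002,0,0,0,0.434],[0,0,0.003,0,0,0,0.434],[0,0,0.003,0,0,0,0.434]]' 20
python3 -m crank '[[0,0,0.001,0,0,0,0.434],[0,0,0.002,0,0,0,0.434],[0,0,0.003,0,0,0,0.434],[0,0,0.003,0,0,0,0.434]]' 20
```

```text
clock: 10.8
eef_pos: [508.7, 160.2, 114.7]
tcp_rot: [-3.142, 0.001, 0.351]
contact_force: [-0.5, 0.2, -4.7]
opening: 0.565
grasp_force: 22.2
clock: 11.2
eef_pos: [509.0, 160.3, 112.2]
tcp_rot: [-3.142, 0.0, 0.351]
contact_force: [-0.8, -0.2, -5.9]
opening: 0.568
grasp_force: 22.2
clock: 11.6
eef_pos: [508.9, 160.3, 109.1]
tcp_rot: [-3.142, 0.0, 0.351]
contact_force: [-0.3, 0.1, -5.5]
opening: 0.565
grasp_force: 22.2
```

```bash
python3 -m crank '[[0,0,0.001,0,0,0,0.434],[0,0,0.002,0,0,0,0.434],[0,0,0.002,0,0,0,0.434]]' 20
python3 -m crank '[[0,0,0.001,0,0,0,0.434],[0,0,0.002,0,0,0,0.434],[0,0,0.002,0,0,0,0.434]]' 20
python3 -m crank '[[0,0,0.001,0,0,0,0.434],[0,0,0.002,0,0,0,0.434],[0,0,0.002,0,0,0,0.434]]' 20
```

```text
clock: 11.9
eef_pos: [509.0, 160.3, 107.1]
tcp_rot: [-3.142, 0.0, 0.351]
contact_force: [0.2, 0.3, -6.1]
opening: 0.565
grasp_force: 22.2
clock: 12.2
eef_pos: [508.9, 160.3, 105.1]
tcp_rot: [3.142, 0.0, 0.351]
contact_force: [0.1, 0.4, -4.9]
opening: 0.57
grasp_force: 22.2
clock: 12.5
eef_pos: [509.2, 160.4, 103.6]
tcp_rot: [3.142, -0.0, 0.351]
contact_force: [-1.3, -0.6, 2.5]
opening: 0.573
grasp_force: 23.3
```

```bash
python3 -m crank '[[0,0,0.001,0,0,0,0.434],[0,0,0.002,0,0,0,0.434],[0,0,0.002,0,0,0,0.434]]' 20
python3 -m crank '[[0,0,0.0005,0,0,0,0.434],[0,0,0.001,0,0,0,0.434],[0,0,0.001,0,0,0,0.434]]' 20
```

```text
clock: 12.8
eef_pos: [509.2, 160.4, 101.4]
tcp_rot: [3.142, -0.0, 0.351]
contact_force: [-1.1, -0.6, 2.9]
opening: 0.569
grasp_force: 23.4
clock: 13.1
eef_pos: [509.1, 160.4, 100.3]
tcp_rot: [3.142, -0.0, 0.351]
contact_force: [-0.7, -0.9, 3.0]
opening: 0.571
grasp_force: 23.5
```

```bash
python3 -m crank '[[0,0,0.0005,0,0,0,0.434],[0,0,0.0005,0,0,0,0.434]]' 20
python3 -m crank '[[0,0,0.0005,0,0,0,0.434],[0,0,0.0005,0,0,0,0.434]]' 20
```

```text
clock: 13.3
eef_pos: [509.1, 160.4, 99.8]
tcp_rot: [3.142, -0.0, 0.351]
contact_force: [-1.0, -1.2, 3.4]
opening: 0.565
grasp_force: 23.5
clock: 13.5
eef_pos: [509.2, 160.4, 99.4]
tcp_rot: [3.142, -0.0, 0.351]
contact_force: [-1.3, -0.4, 4.3]
opening: 0.572
grasp_force: 23.7
```

```bash
python3 -m crank '[[0,0,0.0005,0,0,0,0.434],[0,0,0.0005,0,0,0,0.434]]' 20
python3 -m crank '[[0,0,0.0005,0,0,0,0.434],[0,0,0.0005,0,0,0,0.434]]' 20
```

```text
clock: 13.7
eef_pos: [509.2, 160.3, 99.3]
tcp_rot: [3.142, -0.0, 0.351]
contact_force: [-3.1, -0.9, 10.9]
opening: 0.569
grasp_force: 24.8
clock: 13.9
eef_pos: [509.2, 160.3, 99.3]
tcp_rot: [3.141, -0.0, 0.351]
contact_force: [-4.9, -3.3, 16.4]
opening: 0.569
grasp_force: 25.7
```

```bash
python3 -m crank '[[0,-0.0006,0.0001,0,0,0,0.42],[0,-0.0012,0.0003,0,0,0,0.405],[0,-0.0018,0.0005,0,0,0,0.39]]' 20
python3 -m crank '[[0,-0.0006,0.0002,0,0,0,0.375],[0,-0.0012,0.0004,0,0,0,0.36],[0,-0.0012,0.0004,0,0,0,0.36]]' 20
```

```text
clock: 14.2
eef_pos: [508.6, 162.0, 98.5]
tcp_rot: [3.141, -0.0, 0.351]
contact_force: [-3.4, -5.0, 14.6]
opening: 0.61
grasp_force: 9.6
clock: 14.5
eef_pos: [508.2, 163.1, 97.9]
tcp_rot: [3.141, -0.0, 0.351]
contact_force: [-3.4, -2.3, 10.4]
opening: 0.644
grasp_force: 5.9
```

```bash
python3 -m crank '[[0,0,0,0,0,0,0.34],[0,0,0,0,0,0,0.31],[0,0,0,0,0,0,0.25],[0,0,0,0,0,0,0.1],[0,0,0,0,0,0,0]]' 20
python3 -m crank '[[0,0,0,0,0,0,0],[0,0,0,0,0,0,0],[0,0,0,0,0,0,0]]' 20
python3 -m crank '[[0,0,-0.02,0,0,0,0],[0,0,-0.05,0,0,0,0],[0,0,-0.08,0,0,0,0],[0,0,-0.12,0,0,0,0],[0,0,-0.12,0,0,0,0]]' 20
python3 - <<'E'
from h import *
f=cams.grab_frame("wrist");w=f["image"];o=[]
for n,c in(("side",(316,270)),("scene",(275,225))):
    im=cams.grab_frame(n)["image"];o.append(cv2.resize(im[c[1]-45:c[1]+45,c[0]-45:c[0]+45],(240,240),interpolation=cv2.INTER_CUBIC))
a=(255*(np.hstack([w,np.vstack(o)[:480]])/255.)**.6).astype(np.uint8)
cv2.imwrite("pics/w7.png",cv2.resize(a,(800,436))[:,:,::-1])
import pickle;pickle.dump(f,open("w7.pkl","wb"));print(r.sense()["contact_force"])
E
```

```text
clock: 15.0
eef_pos: [508.0, 163.2, 97.3]
tcp_rot: [-3.142, 0.0, 0.351]
contact_force: [0.1, -0.5, 0.5]
opening: 1.002
grasp_force: 0.0
clock: 15.3
eef_pos: [508.0, 163.2, 97.4]
tcp_rot: [-3.142, 0.0, 0.351]
contact_force: [0.4, 0.2, -0.0]
opening: 0.996
grasp_force: 0.0
clock: 15.8
eef_pos: [510.8, 164.1, 222.4]
tcp_rot: [3.141, -0.008, 0.351]
contact_force: [0.5, 0.0, -0.3]
opening: 1.002
grasp_force: 0.0
[ 0.65678018 -0.18355823 -0.45009568]
```

View pics/w7.png

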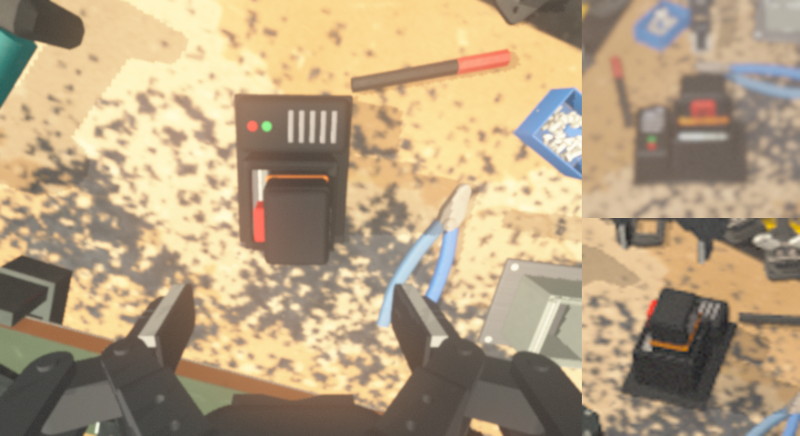

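The pack sits square in the socket with its tab out. I'll confirm the latch by touching its top with shut fingers: latched means contact at TCP z≈141, riding up ≈145.

```bash
python3 -m crank '[[0,0.003,0.02,0,0,0,0.5],[0,0.003,0.04,0,0,0,1],[0,0.003,0.05,0,0,0,1],[0,0.003,0.05,0,0,0,1],[0,0.003,0.05,0,0,0,1]]' 20
python3 -m crank '[[0,0,0.005,0,0,0,1],[0,0,0.01,0,0,0,1],[0,0,0.016,0,0,0,1],[0,0,0.016,0,0,0,1]]' 20
```

```text
clock: 16.45
eef_pos: [508.9, 160.3, 167.1]
tcp_rot: [-3.142, 0.001, 0.351]
contact_force: [0.5, -0.0, 0.2]
opening: 0.142
grasp_force: 0.0
clock: 16.85
eef_pos: [508.6, 160.2, 150.6]
tcp_rot: [-3.142, 0.001, 0.351]
contact_force: [0.2, -0.8, -0.6]
opening: -0.002
grasp_force: 0.0
```

```bash
python3 -m crank '[[0,0,0.001,0,0,0,1],[0,0,0.002,0,0,0,1],[0,0,0.003,0,0,0,1],[0,0,0.003,0,0,0,1]]' 20
python3 -m crank '[[0,0,0.001,0,0,0,1],[0,0,0.002,0,0,0,1],[0,0,0.002,0,0,0,1]]' 20
python3 -m crank '[[0,0,0.001,0,0,0,1],[0,0,0.002,0,0,0,1],[0,0,0.002,0,0,0,1]]' 20
```

```text
clock: 17.25
eef_pos: [509.0, 160.3, 148.4]
tcp_rot: [3.142, -0.0, 0.351]
contact_force: [-0.1, -0.3, 0.0]
opening: -0.003
grasp_force: 0.0
clock: 17.55
eef_pos: [509.0, 160.3, 146.2]
tcp_rot: [-3.142, 0.0, 0.351]
contact_force: [0.6, 1.1, -0.4]
opening: 0.001
grasp_force: 0.0
clock: 17.85
eef_pos: [509.0, 160.3, 144.2]
tcp_rot: [-3.142, 0.0, 0.351]
contact_force: [-0.4, 0.4, 0.6]
opening: -0.002
grasp_force: 0.0
```

```bash
python3 -m crank '[[0,0,0.001,0,0,0,1],[0,0,0.001,0,0,0,1]]' 20
python3 -m crank '[[0,0,0.001,0,0,0,1],[0,0,0.001,0,0,0,1]]' 20
python3 -m crank '[[0,0,0.0007,0,0,0,1],[0,0,0.0007,0,0,0,1]]' 20
```

```text
clock: 18.05
eef_pos: [509.0, 160.3, 143.3]
tcp_rot: [-3.142, 0.0, 0.351]
contact_force: [-0.7, -0.3, -0.4]
opening: -0.005
grasp_force: 0.0
clock: 18.25
eef_pos: [508.9, 160.3, 142.3]
tcp_rot: [-3.142, 0.0, 0.351]
contact_force: [-1.0, 0.0, -0.5]
opening: 0.003
grasp_force: 0.0
clock: 18.45
eef_pos: [509.0, 160.3, 141.6]
tcp_rot: [-3.142, 0.0, 0.351]
contact_force: [-0.0, 0.7, 0.1]
opening: 0.001
grasp_force: 0.0
```

```bash
python3 -m crank '[[0,0,0.001,0,0,0,1],[0,0,0.001,0,0,0,1]]' 20
python3 -m crank '[[0,0,0.001,0,0,0,1],[0,0,0.001,0,0,0,1]]' 20
```

```text
clock: 18.65
eef_pos: [509.2, 160.3, 140.8]
tcp_rot: [3.141, -0.0, 0.351]
contact_force: [0.0, -0.7, 2.7]
opening: 0.001
grasp_force: 1.5
clock: 18.85
eef_pos: [509.3, 160.3, 140.0]
tcp_rot: [3.141, -0.001, 0.351]
contact_force: [-1.1, -1.2, 5.9]
opening: -0.001
grasp_force: 2.5
```

Contact came at 141 mm, so the pack is latched fully home. Retreating and handing in.

```bash
python3 -m crank '[[0,0,-0.02,0,0,0,1],[0,0,-0.05,0,0,0,1],[0,0,-0.08,0,0,0,1],[0,0,-0.1,0,0,0,1],[0,0,-0.1,0,0,0,1]]' 20
python3 -m crank '[[0,0,0,0,0,0,1],[0,0,0,0,0,0,1],[0,0,0,0,0,0,1]]' 20
python3 -c "from rig import sign_off; print(sign_off())"
```

```text
clock: 19.35
eef_pos: [510.5, 160.9, 242.4]
tcp_rot: [3.141, -0.005, 0.351]
contact_force: [-0.2, 0.1, -0.8]
opening: -0.002
grasp_force: 0.0
clock: 19.65
eef_pos: [508.4, 160.1, 238.4]
tcp_rot: [-3.141, 0.002, 0.351]
contact_force: [-0.3, -0.4, -1.3]
opening: 0.002
grasp_force: 0.0
the job is handed in; nothing more can be done
None
```

The battery is out of the holder and in the charger, with its tab out and a light touch on its top confirming it is fully home; the gripper has let go and backed off, and I handed the job in at about 19.7 s (no verdict was returned).

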